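# Hold a probe plug seated in its sprung bayonet dock

## Robot

A 7-joint arm with a two-finger parallel gripper is mounted at the origin on a cart in front of the work surface, level with it; the furniture and walls round the work are solid. World frame = base frame: x ahead of the robot, y to its left, z up, the work surface at z = 0. Lengths are in m, angles in rad, forces in N, time in s.
With the tool pointing down it reaches from about 0.35 to 0.9 m from the base axis. Payload 8.1 kg.
Tool frame: the origin (TCP) lies at the centre of the arm's flange, where the gripper is bolted on; the fingertips stand 178 mm ahead of it and the grasp point (between the pads) lies 159 mm ahead of it; x points along the fingers, z is the direction in which the jaws open and shut, and the axes are right-handed (so a half turn about x gives the same grasp; the last joint's range is limited). The gripper opens to 92 mm and grips with 3 to 60 N. Pads are 19 mm wide; open, the fingers measure 130 mm over their backs; the gripper's body (75 mm by 190 mm) begins 47 mm behind the grasp point.
Start: joints at [-1.4, 0.434, 0.025, 1.573, -0.012, 1.134, -0.075], TCP at [0.169, 0.602, 0.405] pointing down, gripper open.
Joint ranges: [-2.62, 2.62], [-0.44, 2.09], [-1.27, 1.32], [0.08, 2.57], [-1.32, 4.46], [0.12, 2], [-2.74, 2.74]. Speed limits (rad/s): [2.22, 2.22, 3.01, 3.01, 3.14, 3.14, 3.14].

## Interface

Orientations are given as a rotation vector (axis times angle).
In Python, from cell import arm, get_image, search_frame, pinpoint gives the robot as it stands.
- The arm moves only by the tool arm_command, never from a script. Its argument "motion" is a list of rows, each a list of 7 numbers: the finger opening in mm, from 0 to 91.8, then the shift along the tool's x, y, z in mm, then the turn, a rotation vector about the tool's x, y, z in degrees. In form: [[fingers, x, y, z, ax, ay, az], ...]. A call has 1 to 5 rows; each row shifts and turns the commanded pose from where the row before left it, along the tool's axes as they then stand; what a row does not reach is not made up. A row lasts 1/8 s, in which the tool goes at most 62.5 mm and 10.7 degrees, less where a joint would pass 70% of its speed; a pose out of reach is approached as far as the arm can. A call with a gripper value outside its range is refused whole. The fingers move at their own pace and stop on an object; "newtons" is the grip in N (left out, the last holds). Time passes only in rows, so rows that do not move let the fingers close. It gives the time, the measured TCP pose, the force and the opening at its end, in the units of the state.
- arm.observe(): the state, without advancing time (a new reading comes with each control period).
- get_image(name): name is "scene" or "top"; returns a dict with "frame" (420x560x3 uint8, red, green, blue), "range_z" (420x560 float32, m along the optical axis (not along the pixel's ray), 0 where there is no reading), "K" (3x3 intrinsics, pixels), "distortion" ([k1, k2, p1, p2, k3] as OpenCV has them; the pictures are not rectified), "origin" and "rotation" of the camera in the world. Camera axes: x right, y down, z forward; pixel columns grow to the right and rows downward; lengths in m; the calibration is good to about 2 mm. A picture is of the moment at which its call begins.
- arm.sign_off(): hands the job in, once; it reports no verdict.
Trained networks look in the newest picture that a camera, given by its name, has taken for a name from the list of things; names that differ only in an ending like _2 or _b are one class to them, and where a whole thing is asked for, a point or a joint stands for the part that bears it (a point fixed in the world has none). Each returns a list of dicts, best first, with "p" (0 to 1); they miss things now and then, are a little off and sometimes report something else, mostly with a low value. They report only what shows in the picture. A call takes as long as a camera call. They do not tell look-alikes from the thing itself.
- search_frame(camera, target): "point" ([x, y, z] in m, in world coordinates, good to about 4 mm: the middle of the surface that is visible of it).
- pinpoint(camera, target): "point" ([x, y, z] in m, in world coordinates, good to about 4 mm: a listed point, or the origin of a listed thing).
The state is a dict: "clock": time; "joints": joint angles; "dq": joint speeds; "joint_efforts": joint torques, N m; "position": TCP position; "ee_rot": TCP orientation; "force": force on the tool from outside, world axes, zero at the start; "ft_torque": the same for the moment, N m; "width": opening from 0.0 (shut) to 1.0 (fully open).
Only numpy, scipy, OpenCV 4.12 (cv2) and the standard library are available. Lean on these libraries where they do the work, as an engineer would, in place of code of your own. Each camera call takes 0.05 s, during which the arm holds its last target. There are 200 camera calls.

## Task

Pick up the probe plug, put it in the mouth of the calibration dock with its two lugs in the two notches, push it down against the spring until its flange sits flush on the dock, and twist it a quarter turn clockwise (seen from above) up to the stop. The dock's springs push it back when let go, so finish while still gripping the plug, pressing it fully home and holding it turned, as for taking a reading. Leave the jar, the vial and the weight standing where they are.

Things in the scene. Friction and masses are not known exactly. Their poses are not given: they have to be found in the camera images.
- plug: Loose probe plug, 80 to 170 g, 60 mm tall, upright on the worktop left or right of the middle. Origin: centre of underside, z up. Steel spigot radius 15 mm, z 0 to 22 (lowest 4 mm tapered to radius 11); two lugs on it along +x and -x, 7 mm wide, out to 21 mm from the axis, z 2 to 8; round grey flange radius 26, z 22 to 28; flat grip bar above. Alike after a half turn.
- plug_grip (a point): Where to grip the plug: 50 mm above its origin, in its flat upright grip bar, 44 mm long along x (the line of the lugs), 16 mm thick along y, from z 28 mm (the flange's top) to 60 mm above the plug's origin. Close the fingers across the thickness.
- dock: Calibration dock, fixed to the worktop, in a new place and yaw each time. Origin: centre of underside, z up. Grey base plate 140 mm along x, 90 along y, 10 thick; round aluminium housing on its middle, radius 34 mm, top at z = 50. With the plug's x along the dock's x (either way) the plug drops in to origin z = 40 mm, on the plunger; at 32 its lugs clear the lip; at 28 its flange is flush (home).
- dock_mouth (a point): Centre of the dock's mouth, top face, 50 mm above its origin: hole of radius 17 mm with two notches 12 mm wide along the dock's +x and -x, out to 27 mm from the axis. Lip 10 mm thick; in the hollow under it the lugs can turn, clockwise from above only: about 0.1 rad free, then against the rotor's spring to the stop at a quarter turn (1.57 rad).
- dock_plunger (a joint): Sprung plunger disc in the dock's mouth: m pushed down, 0 with its top at z = 40 mm of the dock, 0.012 when the plug is home; pushes up with 2 N at 0 and 6 N at 0.012.
- dock_rotor (a joint): Sprung rotor inside the dock, turned by the plug's lugs: rad clockwise from above, 0 at rest, stop at 1.46 (plug turned 1.57 rad); turns back with 0.05 N m at 0 and 0.165 N m at the stop. A released plug springs back and is lifted.
- jar: Low round screw-lid jar with pale contents, 57 mm across, 47 mm tall, origin in its underside, upright behind the work; leave alone.
- vial: Small vial, 29 mm across, 61 mm tall, origin in its underside, upright behind the work; leave alone.
- weight: Metal balance weight with a knob, 29 mm across, 54 mm tall, origin in its underside, upright at the right of the work; leave alone.
Mind the look-alikes: they are no part of the job. Leave any green or purple look-alike of the plug alone.

How it is judged:
On the way, in this order (a step that is already met when the one before it is completed fails the run):
1. the plug stands in the dock's mouth, its lugs in the notches (horizontal distance between plug and dock below 0.004 m and z of plug in the frame of dock below 0.0425 m and angle between the x axis of plug and the x axis of dock, either way round below 0.25 rad), for 0.1 s.
2. the plug is pressed home and turned a quarter turn clockwise by the gripper (value of joint dock_rotor above 1.28 rad and angle between the x axis of plug and the x axis of dock, either way round above 1.4 rad and horizontal distance between plug and dock below 0.004 m and z of plug in the frame of dock below 0.0305 m and angle between plug's own z axis and vertical below 0.1 rad and contact force between the fingers and plug above 2 N), for 0.2 s.
At the end, for the whole second after the job is handed in: Gripper still holding the plug (over 2 N) in the dock: axes within 4 mm, upright within 0.1 rad, pressed home (origin under 30.5 mm above the dock's underside; flush is 28), turned over 1.40 rad with the rotor over 1.28 rad, still; jar, vial and weight upright (all of step 2 and linear speed of plug below 0.02 m/s and angle between each of jar, vial, weight's own z axis and vertical below 0.3 rad); the arm keeps its last pose, push and grip.
It fails at once if the jar is moved by more than 30 mm (distance of jar from where it was at the start of the episode above 0.03 m).
It fails at once if the vial is moved by more than 30 mm (distance of vial from where it was at the start of the episode above 0.03 m).
It fails at once if the weight is moved by more than 30 mm (distance of weight from where it was at the start of the episode above 0.03 m).
It also fails if it takes over 45 s, if anything falls off the work surface, if the arm or the gripper's body presses on something with over 40 N, if the wrist force passes 120 N, or if a joint passes its speed limit or range.

## Working session

There is one attempt and no reset: what is moved stays moved. The work goes in short steps, Python scripts to look and compute and a tool call to move; the robot and the scene stay as the last step left them, time stands still between calls to the robot, and variables do not carry over. Pictures are saved under pics/ and viewed, about 8 in all and at most 12, crops included, and the job is handed in when it is done.

Besides the shell and the picture viewer there is one more tool, called after "Request:" as name(argument=value, ...), one argument or row to a line, values as JSON. arm_command: Moves the arm, as the interface text tells. Its arguments: {"type":"object","properties":{"motion":{"type":"array"},"newtons":{"type":"number"}},"required":["motion"]}

```bash
mkdir -p pics; ls
python3 - <<'E'
from cell import arm,get_image,search_frame,pinpoint
import cv2,numpy as np
s=arm.observe();print({k:np.round(v,3).tolist() for k,v in s.items()})
ims={}
for c in("scene","top"):
    d=get_image(c);ims[c]=d
    cv2.imwrite(f"pics/{c}0.png",d["frame"][:,:,::-1]);np.savez(f"{c}0.npz",**d)
    print(c,np.round(d["origin"],3),np.round(d["rotation"],2).tolist(),d["K"].round(0).tolist())
    for t in("plug","plug_grip","dock","dock_mouth","jar","vial","weight"):
        print(c,t,[(np.round(r["point"],3).tolist(),round(r["p"],2)) for r in pinpoint(c,t)][:4])
E
```

```text
pics
{'clock': 0.0, 'joints': [-1.4, 0.435, 0.025, 1.574, -0.012, 1.134, -0.075], 'dq': [-0.0, 0.0, -0.0, 0.001, 0.0, 0.001, 0.001], 'joint_efforts': [0.001, -66.782, 0.985, -31.446, -0.061, 0.042, 0.0], 'position': [0.169, 0.601, 0.404], 'ee_rot': [-1.006, 1.328, 1.004], 'force': [0.523, -0.937, 0.501], 'ft_torque': [0.034, -0.059, 0.036], 'width': 1.0}
scene [-0.094 -0.45   0.728] [-2.01, 1.17, -0.54] [[431.0, 0.0, 282.0], [0.0, 431.0, 212.0], [0.0, 0.0, 1.0]]
scene plug [([0.445, 0.252, 0.001], 0.81), ([0.536, 0.19, 0.003], 0.61), ([0.449, 0.164, -0.0], 0.61)]
scene plug_grip [([0.444, 0.246, 0.049], 0.88), ([0.537, 0.189, 0.049], 0.78), ([0.448, 0.166, 0.048], 0.71)]
scene dock [([0.517, -0.14, 0.003], 0.89)]
scene dock_mouth [([0.519, -0.142, 0.052], 0.64)]
scene jar [([0.71, -0.042, -0.002], 0.59)]
scene vial [([0.711, 0.085, -0.0], 0.5), ([0.535, 0.189, 0.001], 0.28)]
scene weight [([0.559, -0.32, -0.004], 0.72)]
top [ 0.499 -0.047  1.08 ] [-2.17, 2.21, -0.08] [[385.0, 0.0, 283.0], [0.0, 385.0, 206.0], [0.0, 0.0, 1.0]]
top plug [([0.444, 0.254, 0.004], 0.67), ([0.445, 0.17, -0.003], 0.53), ([0.534, 0.193, -0.005], 0.49)]
top plug_grip [([0.447, 0.246, 0.05], 0.82), ([0.444, 0.164, 0.053], 0.74), ([0.542, 0.192, 0.051], 0.57)]
top dock [([0.516, -0.14, 0.006], 0.58)]
top dock_mouth [([0.515, -0.141, 0.05], 0.7)]
top jar [([0.705, -0.043, -0.0], 0.8)]
top vial [([0.516, -0.14, 0.048], 0.64), ([0.711, 0.085, 0.003], 0.58)]
top weight [([0.556, -0.316, 0.002], 0.49)]
```

```bash
cat > h.py <<'E'
import numpy as np,cv2
from cell import arm,get_image
from scipy.spatial.transform import Rotation as R
def rot(d):
    r=np.array(d["rotation"]); return r if r.shape==(3,3) else R.from_rotvec(r).as_matrix()
def proj(d,P):
    Rm=rot(d); return cv2.projectPoints(np.float64(P).reshape(-1,3),cv2.Rodrigues(Rm.T)[0],-Rm.T@np.array(d["origin"]),np.float64(d["K"]),np.float64(d["distortion"]))[0].reshape(-1,2)
def ortho(d,cx,cy,z,half=.08,n=400):
    # metric plane picture: up = +x world, left = +y world
    g=(np.arange(n)+.5)/n*2*half-half
    Y,X=np.meshgrid(cy-g,cx-g); P=np.stack([X,Y,np.full_like(X,z)],-1)
    uv=proj(d,P).reshape(n,n,2).astype(np.float32)
    return cv2.remap(d["frame"],uv[...,0],uv[...,1],cv2.INTER_CUBIC)[:,:,::-1].copy()
def cloud(d):
    z=d["range_z"];h,w=z.shape
    uv=np.stack(np.meshgrid(np.arange(w),np.arange(h)),-1).reshape(-1,1,2).astype(np.float64)
    n=cv2.undistortPoints(uv,np.float64(d["K"]),np.float64(d["distortion"])).reshape(h,w,2)
    C=np.dstack([n*z[...,None],z]); return C@rot(d).T+np.array(d["origin"])
E
python3 - <<'E'
from h import *
s=dict(np.load("scene0.npz"));t=dict(np.load("top0.npz"))
cv2.imwrite("pics/a.png",np.hstack([ortho(t,.48,.205,.06,.1),ortho(t,.517,-.141,.05)]))
E
```

```text
(no output)
```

View pics/scene0.png

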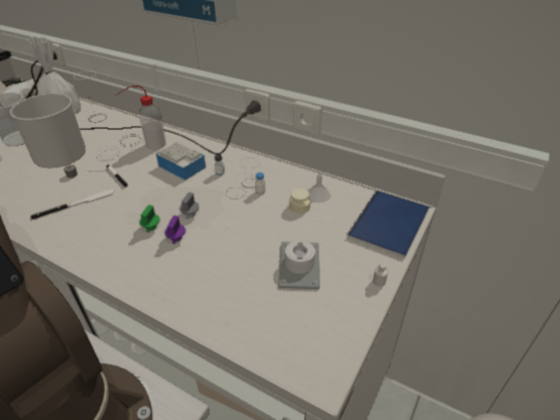

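View pics/a.png

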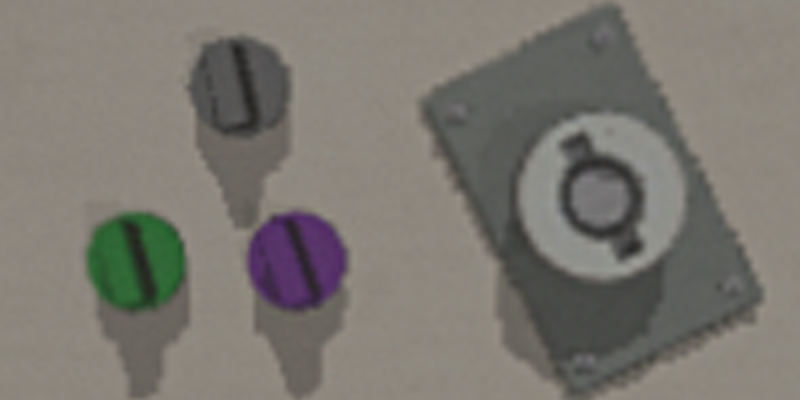

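Run:
```python
from h import *
Rm=R.from_rotvec(arm.observe()["ee_rot"]).as_matrix();print(Rm.round(3))
for c in("scene","top"):
    d=dict(np.load(c+"0.npz"));P=cloud(d).reshape(-1,3);V=d["range_z"].ravel()>0
    for n,(x,y),r,lo,hi in(("bar",(.537,.19),.035,.045,.075),("flange",(.537,.19),.035,.015,.075),("bar-top",(.537,.19),.035,.056,.075),("house",(-.0+.518,-.141),.045,.044,.06)):
        m=V&(np.hypot(P[:,0]-x,P[:,1]-y)<r)&(P[:,2]>lo)&(P[:,2]<hi);Q=P[m]
        if len(Q)<5: print(c,n,len(Q));continue
        (a,b),(w,h),th=cv2.minAreaRect((Q[:,:2]*1000).astype(np.float32))
        print(c,n,len(Q),"ctr",(round(a),round(b,1)),"wh",round(w,1),round(h,1),round(th,1),"mean",Q.mean(0).round(4),"zmax",Q[:,2].max().round(3))
t=dict(np.load("top0.npz"))
cv2.imwrite("pics/b.png",np.hstack([cv2.resize(ortho(t,.537,.19,.06,.04),(400,400)),ortho(t,.537,.19,.028,.04)]))
```

```text
[[ 0.    -0.963  0.27 ]
 [ 0.     0.27   0.963]
 [-1.    -0.     0.   ]]
scene bar 111 ctr (534, 191.4) wh 43.4 18.9 12.9 mean [0.531  0.1896 0.0548] zmax 0.062
scene flange 302 ctr (532, 190.3) wh 46.2 49.4 40.1 mean [0.5301 0.1872 0.0389] zmax 0.062
scene bar-top 59 ctr (533, 191.8) wh 38.4 18.2 4.0 mean [0.5318 0.191  0.0584] zmax 0.062
scene house 393 ctr (516, -142.2) wh 67.4 65.5 32.7 mean [ 0.5141 -0.1434  0.0484] zmax 0.053
top bar 112 ctr (537, 191.9) wh 43.8 16.7 12.6 mean [0.5375 0.1906 0.0589] zmax 0.064
top flange 280 ctr (537, 191.1) wh 48.2 50.9 35.0 mean [0.5374 0.1887 0.041 ] zmax 0.064
top bar-top 97 ctr (538, 191.9) wh 43.4 16.4 11.3 mean [0.538  0.1915 0.06  ] zmax 0.064
top house 341 ctr (518, -141.6) wh 65.1 64.4 88.9 mean [ 0.5182 -0.1415  0.0498] zmax 0.056
```

View pics/b.png

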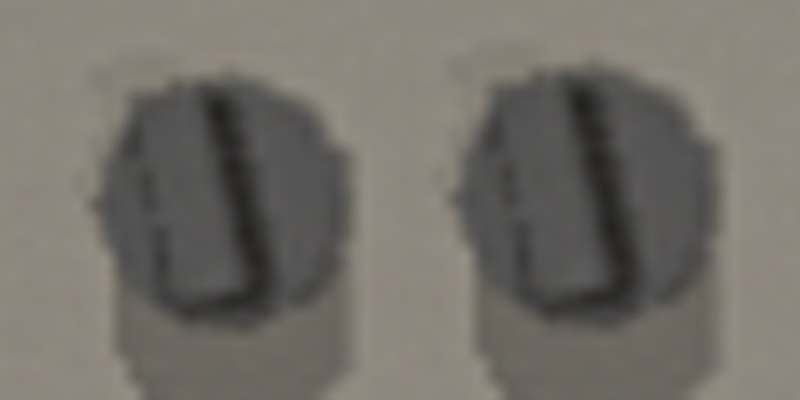

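Run:
```python
from h import *
d=dict(np.load("scene0.npz"));P=cloud(d);s=arm.observe()
print(proj(d,[s["position"]]),[P[y,x].round(2) for x,y in((50,130),(60,90),(45,55),(70,172))])
Q=P.reshape(-1,3);m=(Q[:,2]>.15)&(Q[:,0]>.2)&(Q[:,0]<.75)&(np.abs(Q[:,1])<.7);print(m.sum(),Q[m].min(0) if m.any() else 0,Q[m].max(0) if m.any() else 0)
```

```text
[[-131.2025512    89.91010505]] [array([0.52, 0.68, 0.13]), array([0.76, 0.95, 0.09]), array([0.76, 0.97, 0.22]), array([0.5 , 0.61, 0.02])]
357 [0.4888043  0.17902304 0.15034643] [0.74996547 0.69986474 0.2065755 ]
```

Request:
arm_command(
  motion=[
    [60,0,-46.6,-29.5,0,0,0],
    [60,0,-46.6,-29.5,0,0,0],
    [60,0,-46.6,-29.5,0,0,0],
    [60,0,-46.6,-29.5,0,0,0],
    [60,0,-46.6,-29.5,0,0,0],
  ],
)

```text
clock: 1.42
position: [0.3545, 0.3952, 0.405]
ee_rot: [-1.005, 1.326, 1.005]
force: [0.3, 1.2, -0.5]
width: 0.652
```

Request:
arm_command(
  motion=[
    [60,0,-46.6,-29.5,0,0,0],
    [60,0,-46.6,-29.5,0,0,0],
    [60,0,-46.6,-29.5,0,0,0],
    [60,0,-46.6,-29.5,0,0,0],
    [60,0,-46.6,-29.5,0,0,0],
  ],
)

```text
clock: 2.05
position: [0.5389, 0.1903, 0.405]
ee_rot: [-1.005, 1.326, 1.005]
force: [0.2, 0.1, -0.5]
width: 0.653
```

Request:
arm_command(
  motion=[
    [50,20,0,0,-9,0,0],
    [50,20,0,0,-9,0,0],
    [50,20,0,0,-8.7,0,0],
    [50,20,0,0,0,0,0],
    [50,0,0,0,0,0,0],
  ],
)

```text
clock: 2.68
position: [0.5374, 0.1915, 0.3236]
ee_rot: [-1.349, 1.115, 1.351]
force: [-1.4, -0.2, -0.0]
width: 0.545
```

```bash
cat >> h.py <<'E'
def tool(dx,dy,dz):
    s=arm.observe();M=R.from_rotvec(s["ee_rot"]).as_matrix()
    return (M.T@np.array([dx,dy,dz])*1000).round(1)
def stat():
    s=arm.observe();M=R.from_rotvec(s["ee_rot"]).as_matrix()
    print("t",round(s["clock"],2),"pos",np.round(s["position"],4),"jaw",np.degrees(np.arctan2(M[1,2],M[0,2])).round(2),"toolx",M[:,0].round(4),"F",np.round(s["force"],1),"T",np.round(s["ft_torque"],2),"w",round(s["width"]*91.8,1),"j",np.round(s["joints"],2))
    return s
E
python3 - <<'E'
from h import *
s=stat();p=s["position"];print(tool(.538-p[0],.192-p[1],.211-p[2]))
E
```

```text
t 2.67 pos [0.5374 0.1915 0.3236] jaw 100.99 toolx [-0.0025 -0.0011 -1.    ] F [-1.4 -0.2 -0. ] T [ 0.07  0.05 -0.  ] w 50.0 j [-0.52  0.43  0.11  1.81 -0.06  0.91  1.38]
[112.6  -1.    0.5]
```

Request:
arm_command(
  motion=[
    [50,28,-0.5,0,0,0,0],
    [50,28,0,0,0,0,0],
    [50,28,0,0,0,0,0],
    [50,20,0,0,0,0,0],
    [50,8.5,0,0,0,0,0],
  ],
)

```text
clock: 3.3
position: [0.5385, 0.1919, 0.2121]
ee_rot: [-1.349, 1.112, 1.349]
force: [0.1, -0.6, 1.1]
width: 0.549
```

Request:
arm_command(
  motion=[
    [10,0,0,0,0,0,0],
    [10,0,0,0,0,0,0],
    [10,0,0,0,0,0,0],
    [10,0,0,0,0,0,0],
    [10,0,0,0,0,0,0],
  ],
  newtons=45,
)

```text
clock: 3.92
position: [0.5386, 0.1919, 0.2128]
ee_rot: [-1.349, 1.111, 1.349]
force: [-0.4, -0.0, 4.8]
width: 0.169
```

Run:
```python
from h import *
stat()
```

```text
t 3.92 pos [0.5386 0.1919 0.2128] jaw 101.01 toolx [ 9.e-04  5.e-04 -1.e+00] F [-0.4 -0.   4.8] T [0.04 0.24 0.05] w 15.5 j [-0.5   0.58  0.09  1.9  -0.08  0.67  1.4 ]
```

Request:
arm_command(
  motion=[
    [10,-30,0,0,0,0,0],
    [10,-40,0,0,0,0,0],
    [10,-40,10.5,-40.4,0,0,0],
    [10,0,10.5,-40.4,0,0,0],
    [10,0,10.5,-40.4,0,0,0],
  ],
)

```text
clock: 4.55
position: [0.5303, 0.0655, 0.3227]
ee_rot: [-1.35, 1.111, 1.349]
force: [0.6, 0.7, -1.6]
width: 0.174
```

Request:
arm_command(
  motion=[
    [10,0,10.5,-40.4,0,0,0],
    [10,0,10.5,-40.4,0,0,0],
    [10,0,10.5,-40.4,0,0,0],
    [10,0,10.5,-40.4,0,0,0],
    [10,0,10.5,-40.4,0,0,0],
  ],
)

```text
clock: 5.18
position: [0.5172, -0.1428, 0.322]
ee_rot: [-1.349, 1.112, 1.35]
force: [-0.5, 0.9, -1.7]
width: 0.172
```

Request:
arm_command(
  motion=[
    [10,0,0,0,-8,0,0],
    [10,0,0,0,-8.3,0,0],
    [10,0,0,0,0,0,0],
    [10,0,0,0,0,0,0],
  ],
)

```text
clock: 5.68
position: [0.5175, -0.1415, 0.3221]
ee_rot: [-1.548, 0.947, 1.549]
force: [0.4, 0.9, -0.6]
width: 0.174
```

Run:
```python
from h import *
s=stat()
from cell import pinpoint
for c in("scene","top"):
    d=get_image(c);np.savez(c+"1.npz",**d)
    for t in ("plug","dock"):print(c,t,[(np.round(r["point"],3).tolist(),round(r["p"],2)) for r in pinpoint(c,t)][:3])
    if c=="scene":
        u,v=proj(d,[[.518,-.14,.1]])[0].astype(int)
        a=cv2.resize(d["frame"][v-60:v+60,u-70:u+70,::-1],None,fx=4,fy=4,interpolation=cv2.INTER_CUBIC);cv2.imwrite("pics/c.png",a)
```

```text
t 5.67 pos [ 0.5175 -0.1415  0.3221] jaw 117.13 toolx [-4.e-04  2.e-04 -1.e+00] F [ 0.4  0.9 -0.6] T [0.03 0.08 0.03] w 16.0 j [ 0.08  0.38  0.12  1.9  -0.06  0.87  2.27]
scene plug [([0.445, 0.253, 0.004], 0.66), ([0.519, -0.147, 0.114], 0.61), ([0.444, 0.168, 0.0], 0.58)]
scene dock [([0.52, -0.139, 0.004], 0.79)]
top plug [([0.445, 0.168, -0.004], 0.82)]
top dock [([0.517, -0.14, 0.007], 0.76)]
```

View pics/c.png

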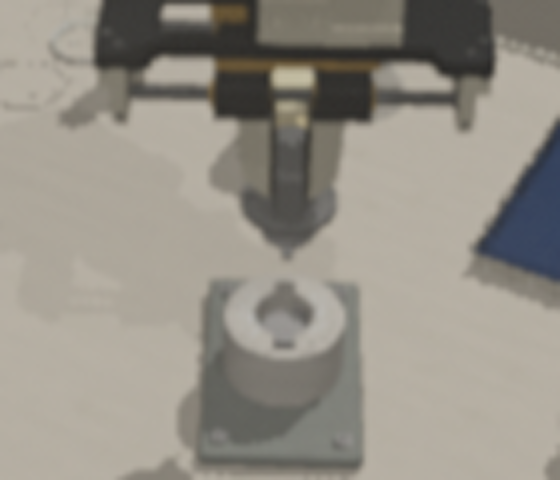

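Run:
```python
from h import *
from scipy.optimize import least_squares
d=dict(np.load("scene1.npz"));P=cloud(d).reshape(-1,3);V=d["range_z"].ravel()>0
e=np.array([np.cos(np.radians(27.3)),np.sin(np.radians(27.3))])
def fit(lo,hi,r,rad):
    m=V&(np.hypot(P[:,0]-.518,P[:,1]+.1415)<rad)&(P[:,2]>lo)&(P[:,2]<hi);Q=P[m]
    f=least_squares(lambda c:np.hypot(Q[:,0]-c[0],Q[:,1]-c[1])-r,[.518,-.1415],loss="soft_l1",f_scale=.001)
    res=np.abs(f.fun)*1000
    c=f.x-[.518,-.1415];print(len(Q),f.x.round(4),"along",(c@e*1000).round(1),"across",((-c[0]*e[1]+c[1]*e[0])*1000).round(1),"medres",np.median(np.abs(np.hypot(Q[:,0]-f.x[0],Q[:,1]-f.x[1])-r)).round(4))
fit(.128,.135,.026,.035);fit(.126,.137,.026,.035);fit(.112,.126,.015,.03);fit(.015,.045,.034,.045);fit(.02,.04,.034,.045)
```

```text
45 [ 0.5163 -0.1419] along -1.6 across 0.4 medres 0.0007
130 [ 0.5177 -0.1414] along -0.2 across 0.2 medres 0.0021
39 [ 0.5153 -0.1428] along -3.0 across 0.1 medres 0.0013
429 [ 0.5163 -0.1417] along -1.6 across 0.6 medres 0.0013
300 [ 0.5163 -0.1416] along -1.6 across 0.7 medres 0.0014
```

Request:
arm_command(
  motion=[
    [10,25,0,0,0,0,0],
    [10,20,0,0,0,0,0],
    [10,10,0,0,0,0,0],
    [10,4,0,0,0,0,0],
    [10,3,0,0,0,0,0],
  ],
)

```text
clock: 6.6
position: [0.5179, -0.1416, 0.2605]
ee_rot: [-1.551, 0.944, 1.55]
force: [-0.1, -0.1, -1.7]
width: 0.17
```

Request:
arm_command(
  motion=[
    [10,3,0,0,0,0,0],
    [10,3,0,0,0,0,0],
    [10,0,0,0,0,0,0],
  ],
)

```text
clock: 6.98
position: [0.5176, -0.1415, 0.2542]
ee_rot: [-1.551, 0.945, 1.551]
force: [-0.1, -0.2, -1.4]
width: 0.172
```

Run:
```python
from h import *
stat()
```

```text
t 6.97 pos [ 0.5176 -0.1415  0.2542] jaw 117.31 toolx [-1.e-04  1.e-04 -1.e+00] F [-0.1 -0.2 -1.4] T [ 0.05  0.03 -0.02] w 15.8 j [ 0.09  0.47  0.1   1.96 -0.07  0.71  2.29]
```

Request:
arm_command(
  motion=[
    [10,2,0,0,0,0,0],
    [10,1,0,0,0,0,0],
    [10,0,0,0,0,0,0],
    [10,0,0,0,0,0,0],
  ],
)

```text
clock: 7.48
position: [0.5177, -0.1415, 0.2514]
ee_rot: [-1.551, 0.945, 1.551]
force: [0.2, 0.3, 0.3]
width: 0.172
```

Run:
```python
from h import *
stat()
d=get_image("scene")
u,v=proj(d,[[.518,-.14,.06]])[0].astype(int)
cv2.imwrite("pics/d.png",cv2.resize(d["frame"][v-60:v+60,u-70:u+70,::-1],None,fx=4,fy=4,interpolation=cv2.INTER_CUBIC))
```

```text
t 7.47 pos [ 0.5177 -0.1415  0.2514] jaw 117.31 toolx [ 4.e-04 -0.e+00 -1.e+00] F [0.2 0.3 0.3] T [ 0.04 -0.01  0.01] w 15.8 j [ 0.09  0.47  0.1   1.96 -0.07  0.71  2.29]
```

View pics/d.png

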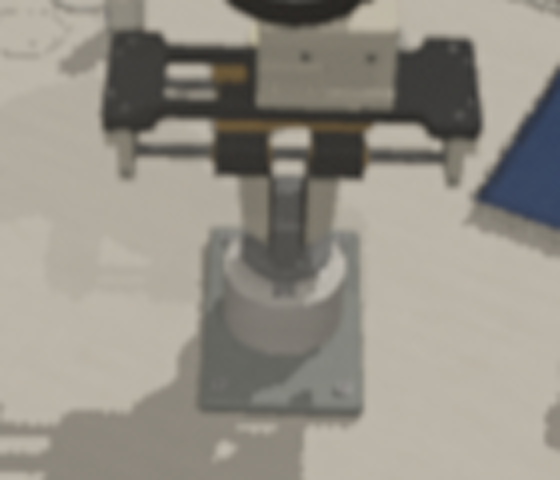

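Request:
arm_command(
  motion=[
    [10,3,0,0,0,0,0],
    [10,3,0,0,0,0,0],
    [10,2,0,0,0,0,0],
    [10,1.5,0,0,0,0,0],
    [10,0,0,0,0,0,0],
  ],
)

```text
clock: 8.15
position: [0.5178, -0.1415, 0.2418]
ee_rot: [-1.551, 0.945, 1.551]
force: [0.0, -0.7, 3.1]
width: 0.172
```

Request:
arm_command(
  motion=[
    [10,1,0,0,0,0,0],
    [10,1,0,0,0,0,0],
    [10,0,0,0,0,0,0],
  ],
)

```text
clock: 8.52
position: [0.5177, -0.1415, 0.2407]
ee_rot: [-1.551, 0.944, 1.55]
force: [-3.7, 0.5, 15.8]
width: 0.169
```

Run:
```python
from h import *
stat()
```

```text
t 8.53 pos [ 0.5177 -0.1415  0.2407] jaw 117.31 toolx [ 8.e-04  1.e-04 -1.e+00] F [-3.7  0.5 15.8] T [ 0.2   0.78 -0.03] w 15.5 j [ 0.09  0.49  0.1   1.97 -0.08  0.68  2.29]
```

Request:
arm_command(
  motion=[
    [10,0,0,0,8,0,0],
    [10,0,0,0,8,0,0],
    [10,0,0,0,8,0,0],
    [10,0,0,0,8,0,0],
    [10,0,0,0,8,0,0],
  ],
  newtons=55,
)

```text
clock: 9.15
position: [0.518, -0.1415, 0.2407]
ee_rot: [-1.042, 1.306, 1.041]
force: [-1.4, -0.2, 13.2]
width: 0.169
```

Run:
```python
from h import *
stat()
```

```text
t 9.15 pos [ 0.518  -0.1415  0.2407] jaw 77.07 toolx [ 1.4e-03  1.0e-04 -1.0e+00] F [-1.4 -0.2 13.2] T [0.12 0.59 0.21] w 15.5 j [-0.05  0.5   0.3   1.98 -0.22  0.69  1.73]
```

Request:
arm_command(
  motion=[
    [10,0,0,0,9,0,0],
    [10,0,0,0,9,0,0],
    [10,0,0,0,9,0,0],
    [10,0,0,0,9,0,0],
    [10,0,0,0,9,0,0],
  ],
)

```text
clock: 9.78
position: [0.5175, -0.1421, 0.2407]
ee_rot: [-0.438, 1.525, 0.437]
force: [-3.2, -0.8, 15.4]
width: 0.169
```

Request:
arm_command(
  motion=[
    [10,0,0,0,2.5,0,0],
    [10,0,0,0,2,0,0],
    [10,0,0,0,0,0,0],
  ],
)

```text
clock: 10.15
position: [0.5175, -0.1421, 0.2407]
ee_rot: [-0.38, 1.537, 0.38]
force: [-4.3, -0.7, 17.3]
width: 0.174
```

Run:
```python
from h import *
stat()
```

```text
t 10.15 pos [ 0.5175 -0.1421  0.2407] jaw 27.77 toolx [ 6.e-04 -3.e-04 -1.e+00] F [-4.3 -0.7 17.3] T [-0.02  1.04  0.19] w 16.0 j [-0.22  0.54  0.54  2.   -0.41  0.72  1.06]
```

Request:
arm_command(
  motion=[
    [10,0,0,0,1.5,0,0],
    [10,0,0,0,1.5,0,0],
    [10,0,0,0,0,0,0],
    [10,0,0,0,0,0,0],
  ],
)

```text
clock: 10.65
position: [0.5175, -0.1422, 0.2407]
ee_rot: [-0.34, 1.543, 0.339]
force: [-4.5, -2.1, 18.8]
width: 0.171
```

Run:
```python
from h import *
stat()
d=get_image("scene")
u,v=proj(d,[[.518,-.14,.06]])[0].astype(int)
cv2.imwrite("pics/e.png",cv2.resize(d["frame"][v-60:v+60,u-70:u+70,::-1],None,fx=4,fy=4,interpolation=cv2.INTER_CUBIC))
```

```text
t 10.65 pos [ 0.5175 -0.1422  0.2407] jaw 24.79 toolx [ 6.e-04 -1.e-04 -1.e+00] F [-4.5 -2.1 18.8] T [-0.11  1.11  0.29] w 15.7 j [-0.23  0.54  0.56  2.   -0.42  0.72  1.02]
```

View pics/e.png

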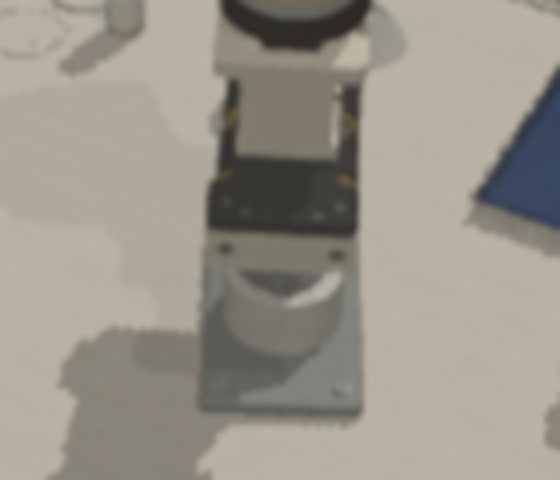

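Run:
```python
from h import *
print(arm.sign_off());stat()
```

```text
the job is handed in; nothing more can be done
None
the job is handed in; nothing more can be done
```

The grey plug is in the calibration dock, pressed home and turned clockwise against the stop, with the gripper still holding it. I handed the job in at about 10.7 s; no verdict is reported.

Last checks before handing in:
- **Depth:** the TCP was at z = 0.2407 m. With the grip height measured at pick-up, that puts the plug's origin at 28 mm in the dock, which is flush. About 19 N was pressing down.
- **Turn:** the gripper turned 92.5° from the notch direction. The resisting torque rose from 0.19 to 0.29 N m over the last 3°, above the spring's 0.165 N m, so the plug is on the stop. I inferred this because the plug's own angle is hidden under the gripper.
- **Grip and position:** the fingers stood at 15.7 mm on the 16 mm bar with a 55 N grip. The tool axis was vertical and within about 1 mm of where I measured the dock's centre.

No check failed. The grip force on the bar and the rotor angle can't be read directly. I did not measure the jar, vial and weight again at the end; the arm's path stayed well clear of them. The green and purple look-alikes were left alone.

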